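Refit the feed wheels of a stock feeder

TASK

Change the feed wheels on the stock feeder that lies on its side on the bench: pull the worn black wheels off their shafts and put them in the wooden crate, and fit one new orange wheel on each of the three flatted shafts, hub upwards, turned so that its D bore matches the shaft, and pushed fully home on the shoulder. Push the sprung yellow chain hatch down until it lies level and stays shut, and leave the grease tub standing.

Things in the scene. Friction and masses are not known exactly. Their poses are not given: they have to be found in the camera images.
- wheel1 (a point): Centre of new feed wheel 1 (orange ribbed tyre, aluminium hub, red dash; all alike, any may go on any shaft). Starts on the bench, hub up, at any turn. Point: on the axis, 35 mm above the underside. z: along the axis from tyre to hub. x: from the axis squarely through the middle of the bore's flat, also square to a pair of hub flats; a painted dash on the hub's top marks that side.
- wheel2 (a point): Centre of new feed wheel 2 (orange ribbed tyre, aluminium hub, red dash; all alike, any may go on any shaft). Starts on the bench, hub up, at any turn. Point: on the axis, 35 mm above the underside. z: along the axis from tyre to hub. x: from the axis squarely through the middle of the bore's flat, also square to a pair of hub flats; a painted dash on the hub's top marks that side.
- wheel3 (a point): Centre of new feed wheel 3 (orange ribbed tyre, aluminium hub, red dash; all alike, any may go on any shaft). Starts on the bench, hub up, at any turn. Point: on the axis, 35 mm above the underside. z: along the axis from tyre to hub. x: from the axis squarely through the middle of the bore's flat, also square to a pair of hub flats; a painted dash on the hub's top marks that side.
- wheel1_body: New feed wheel 1: 92 mm across, 70 mm tall: tyre 40 mm wide below, above it a bare hexagonal hub, 46 mm over its flats (53 over corners), 30 mm tall, to grip by. D bore right through, 22 mm across, flat 7.5 mm from the axis (1 mm clearance). 0.24 to 0.42 kg. Origin: centre of the underside; axes as the point.
- wheel2_body: New feed wheel 2: 92 mm across, 70 mm tall: tyre 40 mm wide below, above it a bare hexagonal hub, 46 mm over its flats (53 over corners), 30 mm tall, to grip by. D bore right through, 22 mm across, flat 7.5 mm from the axis (1 mm clearance). 0.24 to 0.42 kg. Origin: centre of the underside; axes as the point.
- wheel3_body: New feed wheel 3: 92 mm across, 70 mm tall: tyre 40 mm wide below, above it a bare hexagonal hub, 46 mm over its flats (53 over corners), 30 mm tall, to grip by. D bore right through, 22 mm across, flat 7.5 mm from the axis (1 mm clearance). 0.24 to 0.42 kg. Origin: centre of the underside; axes as the point.
- worn1 (a point): Centre of worn feed wheel 1 (smooth black tyre, steel hub, yellow dash); None if absent: one or two are present. Starts seated on shaft 1; pulls straight up off it. Point: on the axis, 35 mm above the underside. z: along the axis from tyre to hub. x: from the axis squarely through the middle of the bore's flat, also square to a pair of hub flats; a painted dash on the hub's top marks that side.
- worn2 (a point): Centre of worn feed wheel 2 (smooth black tyre, steel hub, yellow dash); None if absent: one or two are present. Starts seated on shaft 2; pulls straight up off it. Point: on the axis, 35 mm above the underside. z: along the axis from tyre to hub. x: from the axis squarely through the middle of the bore's flat, also square to a pair of hub flats; a painted dash on the hub's top marks that side.
- worn3 (a point): Centre of worn feed wheel 3 (smooth black tyre, steel hub, yellow dash); None if absent: one or two are present. Starts seated on shaft 3; pulls straight up off it. Point: on the axis, 35 mm above the underside. z: along the axis from tyre to hub. x: from the axis squarely through the middle of the bore's flat, also square to a pair of hub flats; a painted dash on the hub's top marks that side.
- worn1_body: Worn feed wheel 1, shaped as a new one: 92 mm across, 70 mm tall: tyre 40 mm wide below, above it a bare hexagonal hub, 46 mm over its flats (53 over corners), 30 mm tall, to grip by. D bore right through, 22 mm across, flat 7.5 mm from the axis (1 mm clearance). 0.24 to 0.42 kg. Origin: centre of the underside; axes as the point.
- worn2_body: Worn feed wheel 2, shaped as a new one: 92 mm across, 70 mm tall: tyre 40 mm wide below, above it a bare hexagonal hub, 46 mm over its flats (53 over corners), 30 mm tall, to grip by. D bore right through, 22 mm across, flat 7.5 mm from the axis (1 mm clearance). 0.24 to 0.42 kg. Origin: centre of the underside; axes as the point.
- worn3_body: Worn feed wheel 3, shaped as a new one: 92 mm across, 70 mm tall: tyre 40 mm wide below, above it a bare hexagonal hub, 46 mm over its flats (53 over corners), 30 mm tall, to grip by. D bore right through, 22 mm across, flat 7.5 mm from the axis (1 mm clearance). 0.24 to 0.42 kg. Origin: centre of the underside; axes as the point.
- shaft1 (a point): Fixed upright steel shaft 1, 20 mm thick, one flat all along it 6.5 mm from the axis. Point: on the axis at the shoulder (36 mm disc, 97 mm above the bench, 12 above the casing) where a wheel's underside rests. The shaft rises 62 mm above it, the last 4 tapering. x: from the axis squarely through the flat; z up. Shafts 112 mm apart. Home: wheel point 35 mm above this, x axes matched.
- shaft2 (a point): Fixed upright steel shaft 2, 20 mm thick, one flat all along it 6.5 mm from the axis. Point: on the axis at the shoulder (36 mm disc, 97 mm above the bench, 12 above the casing) where a wheel's underside rests. The shaft rises 62 mm above it, the last 4 tapering. x: from the axis squarely through the flat; z up. Shafts 112 mm apart. Home: wheel point 35 mm above this, x axes matched.
- shaft3 (a point): Fixed upright steel shaft 3, 20 mm thick, one flat all along it 6.5 mm from the axis. Point: on the axis at the shoulder (36 mm disc, 97 mm above the bench, 12 above the casing) where a wheel's underside rests. The shaft rises 62 mm above it, the last 4 tapering. x: from the axis squarely through the flat; z up. Shafts 112 mm apart. Home: wheel point 35 mm above this, x axes matched.
- crate_in (a point): Low open plywood crate, fixed, 300 mm (its x) by 170 mm (its y) outside, walls 10 mm thick, 55 mm tall; the point is the centre of its inner floor, 10 mm above the bench. Worn wheels belong in it; two fit side by side along x
- hatch (a joint): Hinge of the yellow hatch over the chain compartment at the end of the feeder (beyond shaft 3), rad: 0 = level and shut (a hard stop), about 0.55 to 0.9 at the start, 0.95 = wide open. A spring lifts it and the stiff hinge holds it where it is left; 3 to 6 N pressed down near its free edge moves it
- hatch_edge (a point): Middle of the free edge of the yellow hatch, on its top face. The hatch is a steel plate 140 mm from hinge to free edge, 128 mm wide, 5 mm thick. x points from the free edge to the hinge in the plane of the plate, y along the edge, z out of the top face. Shut, its top face lies 90 mm above the bench
- grease_tub: white grease tub with a blue lid, standing on the bench beyond the hatch end of the feeder, 75 mm tall, 84 mm across; origin at its base. Leave it standing.
Not all that is in view belongs to the job. Leave any green or pink look-alike of the wheel2_body alone.

How it is judged:
At the end, for the whole second after the job is handed in: Each new wheel at rest, home on its own shaft (axis within 4 mm, point 30 to 38.5 mm above the shoulder, x axes within 0.2 rad, tilt under 0.08); each worn wheel at rest in the crate (within 115 mm in x, 55 mm in y of its middle, under 115 mm up); hatch below 0.05 rad (value of joint hatch below 0.05 rad and ((horizontal distance between wheel1 and shaft1 below 0.004 m and z of wheel1 in the frame of shaft1 between 0.03 and 0.0385 m and angle between the x axis of wheel1 and the x axis of shaft1, either way round below 0.2 rad) or (horizontal distance between wheel1 and shaft2 below 0.004 m and z of wheel1 in the frame of shaft2 between 0.03 and 0.0385 m and angle between the x axis of wheel1 and the x axis of shaft2, either way round below 0.2 rad) or (horizontal distance between wheel1 and shaft3 below 0.004 m and z of wheel1 in the frame of shaft3 between 0.03 and 0.0385 m and angle between the x axis of wheel1 and the x axis of shaft3, either way round below 0.2 rad)) and angle between each of wheel1, wheel2, wheel3's own z axis and vertical below 0.08 rad and linear speed of each of wheel1_body, worn1_body, wheel2_body, worn2_body, wheel3_body, worn3_body below 0.03 m/s and x of worn1 in the frame of crate_in between -0.115 and 0.115 m and y of worn1 in the frame of crate_in between -0.055 and 0.055 m and z of each of worn1, worn2, worn3 in the frame of crate_in below 0.115 m and ((horizontal distance between wheel2 and shaft1 below 0.004 m and z of wheel2 in the frame of shaft1 between 0.03 and 0.0385 m and angle between the x axis of wheel2 and the x axis of shaft1, either way round below 0.2 rad) or (horizontal distance between wheel2 and shaft2 below 0.004 m and z of wheel2 in the frame of shaft2 between 0.03 and 0.0385 m and angle between the x axis of wheel2 and the x axis of shaft2, either way round below 0.2 rad) or (horizontal distance between wheel2 and shaft3 below 0.004 m and z of wheel2 in the frame of shaft3 between 0.03 and 0.0385 m and angle between the x axis of wheel2 and the x axis of shaft3, either way round below 0.2 rad)) and x of worn2 in the frame of crate_in between -0.115 and 0.115 m and y of worn2 in the frame of crate_in between -0.055 and 0.055 m and ((horizontal distance between wheel3 and shaft1 below 0.004 m and z of wheel3 in the frame of shaft1 between 0.03 and 0.0385 m and angle between the x axis of wheel3 and the x axis of shaft1, either way round below 0.2 rad) or (horizontal distance between wheel3 and shaft2 below 0.004 m and z of wheel3 in the frame of shaft2 between 0.03 and 0.0385 m and angle between the x axis of wheel3 and the x axis of shaft2, either way round below 0.2 rad) or (horizontal distance between wheel3 and shaft3 below 0.004 m and z of wheel3 in the frame of shaft3 between 0.03 and 0.0385 m and angle between the x axis of wheel3 and the x axis of shaft3, either way round below 0.2 rad)) and x of worn3 in the frame of crate_in between -0.115 and 0.115 m and y of worn3 in the frame of crate_in between -0.055 and 0.055 m); the robot touches nothing.
It fails at once if the grease tub is knocked over (angle between grease_tub's own z axis and vertical above 0.7 rad).
Of worn1_body, worn2_body, worn3_body only 1 to 2 are there at a start; the rules pass over those that are not, and their reading is None.
At some moment in a run one of wheel1_body, wheel2_body, wheel3_body may be knocked a few centimetres aside while the robot is not near it.
Once in a run the grip may slacken for a moment while it holds something.
It also fails if it takes over 210 s, if anything falls off the work surface, if the arm or the gripper's body presses on something with over 40 N, if the wrist force passes 120 N, or if a joint passes its speed limit or range.

ROBOT

A 7-joint arm with a two-finger parallel gripper is mounted at the origin on the work surface. World frame = base frame: x ahead of the robot, y to its left, z up, the work surface at z = 0. Lengths are in m, angles in rad, forces in N, time in s.
With the tool pointing down it reaches from about 0.425 to 0.825 m from the base axis. Payload 3.6 kg.
Tool frame: the origin (TCP) lies at the very end of the fingers, on their centre line; the grasp point (between the pads) lies r.pinch_z behind it (r.pinch_z is the distance from the TCP to the grasp point, in m); z points along the fingers, y is the line along which they close (so a half turn about z gives the same grasp; the last joint's range is limited). The gripper opens to 85 mm and grips with 20 to 120 N. Pads are 22 mm wide; open, the fingers measure 114 mm over their backs; the gripper's body (76 mm by 85 mm) begins 54 mm behind the grasp point. The pads swing forward as they close: fully open they stand 13 mm farther back than shut.
Start: joints at [-1.29, 0.615, -0.013, 1.423, 0.008, 1.103, -0.04], TCP at [0.197, 0.619, 0.231] pointing down, gripper open.
Joint ranges: [-3.12, 3.12], [-0.3, 2.06], [-1.34, 1.32], [0.26, 2.42], [-1.36, 4.5], [0.01, 1.98], [-2.84, 2.84]. Speed limits (rad/s): [2.79, 2.79, 3.14, 3.14, 3.14, 3.14, 3.14].

INTERFACE

Orientations are given as a unit quaternion [x, y, z, w].
In Python, from rig import r gives the robot as it stands.
- The arm moves only by the shell command python3 -m crank 'ROWS'. ROWS is JSON, a list of rows, each a list of 3 entries, a list of its own where there are three numbers: the shift along the tool's x, y, z in mm, then the turn, a rotation vector about the tool's x, y, z in units of 6 degrees (1.0 is 6 degrees), then the gripper's target within -1 to 1 (shut at 1, half-way at 0, fully open at -1). In form: [[[x, y, z], [wx, wy, wz], gripper], ...]. A call has 1 to 12 rows; each row is the pose to reach, as a shift and turn from the pose commanded when the call began, along the tool's axes at that moment; what a row does not reach only later rows make up. A row lasts 1/10 s, in which the tool goes at most 50 mm and 8.59 degrees, less where a joint would pass 70% of its speed; a pose out of reach is approached as far as the arm can. A call with a gripper value outside its range is refused whole. The fingers move at their own pace and stop on an object; the grip force is fixed at half the most. Time passes only in rows, so rows that repeat a pose let the fingers close. It gives the time, the measured TCP pose, the force, the opening and the grip force at its end, in the units of the state.
- r.state(): the state, without advancing time (a new reading comes with each control period).
- r.snapshot(name): name is "scene" or "top" or "wrist"; returns the picture (420x560x3 uint8, red, green, blue); there is no depth.
- r.calibration(name): a dict with "fx", "fy", "cx", "cy" (pixels), "position" and "attitude" of the camera in the world. Camera axes: x right, y up, looking along -z (the intrinsics and any distortion apply to the point x, -y, -z); pixel columns grow to the right and rows downward; lengths in m; the calibration is good to about 2 mm. A picture is of the moment at which its call begins: read the wrist's pose just before it. calibration takes no time and is no camera call; for the wrist camera it gives the pose at the moment of the call.
- r.hand_in(): hands the job in; it is judged then, once.
The state is a dict: "t": time; "joints": joint angles; "joint_velocities": joint speeds; "joint_efforts": joint torques, N m; "tool_pos": TCP position; "tcp_rot": TCP orientation; "force": force on the tool from outside, world axes, zero at the start; "ft_torque": the same for the moment, N m; "finger_gap": finger opening in m; "grip_force": force on a finger pad.
Only numpy, scipy, OpenCV 4.12 (cv2) and the standard library are available. Lean on these libraries where they do the work, as an engineer would, in place of code of your own. Each camera call takes 0.05 s, during which the arm holds its last target. There are 200 camera calls.

## Working session

There is one attempt and no reset: what is moved stays moved. The work goes in short steps, Python scripts to look and compute and a shell command to move; the robot and the scene stay as the last step left them, time stands still between calls to the robot, and variables do not carry over. Pictures are saved under pics/ and viewed, at most 14 in all, crops included, and the job is handed in when it is done.

```bash
ls; mkdir -p pics; python3 - <<'E'
from rig import r
import cv2
for n in("scene","top","wrist"):
    c=r.calibration(n); print(n,c)
    cv2.imwrite(f"pics/{n}0.png",r.snapshot(n)[:,:,::-1])
print(r.state(), r.pinch_z)
E
```

```text
pics
scene {'fx': 472.9808585588141, 'fy': 472.9808585588141, 'cx': 280.0953184231919, 'cy': 217.4994806644645, 'position': array([ 1.17494048, -0.43401117,  0.85210229]), 'attitude': array([0.35145752, 0.17439618, 0.42923641, 0.81352301])}
top {'fx': 414.2508824761101, 'fy': 414.2508824761101, 'cx': 277.0461645901171, 'cy': 206.19533827247074, 'position': array([0.36803444, 0.03588465, 1.02231481]), 'attitude': array([-0.06120895,  0.06349665,  0.71357237, -0.695008  ])}
wrist {'fx': 334.5935998164078, 'fy': 334.5935998164078, 'cx': 275.5907919664794, 'cy': 208.40911933945205, 'position': array([0.12589274, 0.640232  , 0.37226399]), 'attitude': array([-0.12034111, -0.08689991,  0.58370976,  0.79827899])}
{'t': 0.15, 'joints': array([-1.28949898,  0.61572241, -0.01259559,  1.42454833,  0.00809591,
        1.10339997, -0.04041385]), 'joint_velocities': array([ 0.00040493, -0.00179894, -0.00011229, -0.00599882,  0.00038404,
        0.00145916,  0.00028824]), 'joint_efforts': array([ 9.98597570e-04, -4.69657445e+01,  2.59741489e-01, -1.71249837e+01,
        1.00563464e-02,  7.15221206e-03,  1.37769919e-05]), 'tool_pos': array([0.1967403 , 0.61888829, 0.23038207]), 'tcp_rot': array([ 1.53276333e-01,  9.88182846e-01, -1.00402148e-03, -1.41732837e-04]), 'force': array([-0.47196167, -0.9404645 , -0.37401399]), 'ft_torque': array([ 0.02205079,  0.0076359 , -0.01578563]), 'grip_force': 0.0, 'finger_gap': 0.0852282059026094} 0.0187
```

View pics/top0.png

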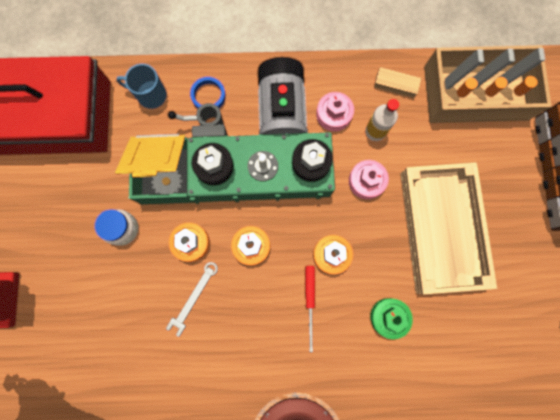

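View pics/scene0.png

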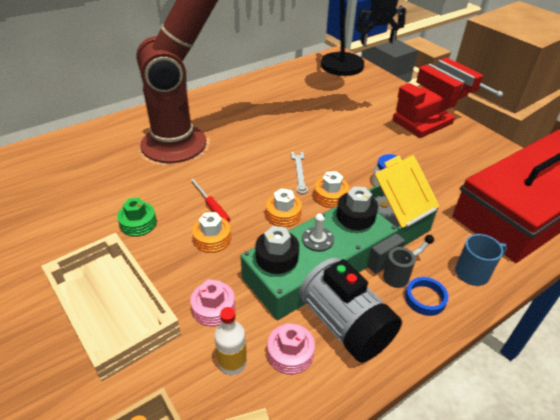

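Top view: orange wheels at (188,242), (250,246) and (334,255). Worn wheels at (212,163) and (313,158), with the bare shaft between them at (263,165). Hatch (152,155), tub (115,227), crate (450,230). The look-alikes to leave are pink (336,110) and (369,179), and green (392,318). The scene view agrees. I choose the three orange and two black wheels.

```bash
cat > h.py <<'E'
from rig import r
import numpy as np, cv2
from scipy.spatial.transform import Rotation as R
def ray(c,uv):
    d=np.array([(uv[0]-c['cx'])/c['fx'],-(uv[1]-c['cy'])/c['fy'],-1.])
    return np.array(c['position']),R.from_quat(c['attitude']).apply(d)
def onz(c,uv,z):
    p,d=ray(c,uv); return p+d*(z-p[2])/d[2]
def pix(c,P):
    q=R.from_quat(c['attitude']).inv().apply(np.array(P)-c['position'])
    return np.array([c['cx']-c['fx']*q[0]/q[2], c['cy']+c['fy']*q[1]/q[2]])
def snap(n,f=None):
    c=r.calibration(n); im=r.snapshot(n)
    if f: cv2.imwrite(f"pics/{f}.png",im[:,:,::-1])
    return c,im
def blobs(m,amin=30):
    n,l,s,ce=cv2.connectedComponentsWithStats(m.astype(np.uint8))
    return [(ce[i],s[i,4],l==i) for i in range(1,n) if s[i,4]>=amin]
def yaw():  # world direction angle of tool y axis
    y=R.from_quat(r.state()['tcp_rot']).apply([0,1,0]); return np.degrees(np.arctan2(y[1],y[0]))
def go(p,yd=None,tilt=None):
    """rows (mm, 6deg units) to bring TCP to p, tool down, tool-y along world angle yd (deg, mod 180)"""
    s=r.state(); Rc=R.from_quat(s['tcp_rot']); best=None
    if yd is None: yd=yaw()
    for k in(0,180):
        a=np.radians(yd+k); y=np.array([np.cos(a),np.sin(a),0]); z=np.array([0,0,-1.]); x=np.cross(y,z)
        rv=(Rc.inv()*R.from_matrix(np.c_[x,y,z])).as_rotvec()
        if best is None or np.linalg.norm(rv)<np.linalg.norm(best): best=rv
    print('shift',np.round(Rc.inv().apply(np.array(p)-s['tool_pos'])*1000,1),'turn',np.round(np.degrees(best)/6,2),'j7',round(s['joints'][6],2))
E
python3 - <<'E'
from h import *
c=r.calibration('top'); print('axes',R.from_quat(c['attitude']).as_matrix().round(2))
im=cv2.imread('pics/top0.png')
for n,uv,z in[('w1',(188,241),.07),('w2',(250,245),.07),('w3',(335,253),.07),('wornA',(210,158),.167),('wornB',(314,154),.167),('shaft',(263,158),.159),('shoulder',(263,165),.097),('tub',(113,223),.075),('c1',(406,167),.055),('c2',(474,165),.055),('c3',(494,290),.055),('c4',(420,296),.055),('cas1',(131,170),.085),('cas2',(333,136),.085),('cas3',(333,188),.085),('cas4',(134,198),.085)]:
    print(n,onz(c,uv,z).round(3))
w=r.calibration('wrist'); s=r.state(); T=R.from_quat(s['tcp_rot'])
print('wristcam in tool',T.inv().apply(w['position']-s['tool_pos']).round(3),(T.inv()*R.from_quat(w['attitude'])).as_matrix().round(2), yaw())
cv2.imwrite('pics/crop0.png',cv2.resize(im[120:280,110:350],None,fx=3.3,fy=3.3,interpolation=cv2.INTER_CUBIC))
E
```

```text
axes [[-0.03  0.98 -0.18]
 [-1.   -0.03  0.01]
 [ 0.    0.18  0.98]]
w1 [0.462 0.237 0.07 ]
w2 [0.449 0.095 0.07 ]
w3 [ 0.426 -0.099  0.07 ]
wornA [0.629 0.172 0.167]
wornB [ 0.632 -0.051  0.167]
shaft [0.629 0.059 0.159]
shoulder [0.631 0.061 0.097]
tub [0.508 0.41  0.075]
c1 [ 0.628 -0.283  0.055]
c2 [ 0.629 -0.448  0.055]
c3 [ 0.333 -0.461  0.055]
c4 [ 0.324 -0.29   0.055]
cas1 [0.63  0.369 0.085]
cas2 [ 0.701 -0.106  0.085]
cas3 [ 0.575 -0.1    0.085]
cas4 [0.563 0.36  0.085]
wristcam in tool [ 0.074 -0.001 -0.142] [[-0.    0.96  0.29]
 [ 1.    0.   -0.  ]
 [-0.    0.29 -0.96]] 72.36630353156905
```

View pics/crop0.png

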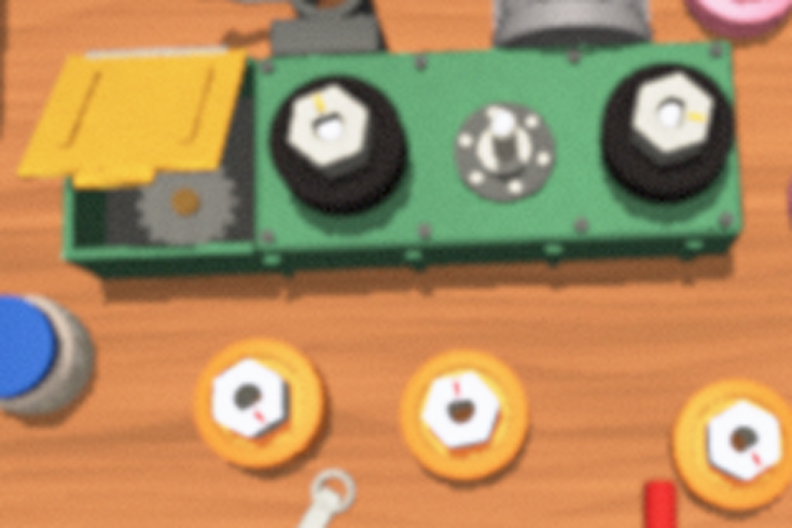

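The crop shows the hatch hinged on its far (+x) side, with the raised free edge at about top-view row 173. The dashes on worn A, worn B and the three orange wheels are all visible. I'll start with the hatch.

```bash
python3 - <<'E'
from h import *
go((.61,.297,.28),90); 
c=r.calibration('top')
for th in(.55,.7,.9):print(th,pix(c,(.70-.14*np.cos(th),.297,.09+.14*np.sin(th))))
print(pix(c,(.70,.36,.09)),pix(c,(.70,.23,.09)))
E
```

```text
shift [-491.4 -181.7  -49.2] turn [-0.02 -0.   -2.94] j7 -0.04
0.55 [151.39692285 181.98489778]
0.7 [149.13444489 174.3776784 ]
0.9 [146.53386622 162.52667831]
[135.19901125 140.50733713] [190.51591692 139.12732065]
```

```bash
python3 -m crank '[[[-491,-180,-49],[0,0,-2.94],1],[[-491,-180,-49],[0,0,-2.94],1],[[-491,-180,-49],[0,0,-2.94],1],[[-491,-180,-49],[0,0,-2.94],1],[[-491,-180,-49],[0,0,-2.94],1],[[-491,-180,-49],[0,0,-2.94],1],[[-491,-180,-49],[0,0,-2.94],1],[[-491,-180,-49],[0,0,-2.94],1],[[-491,-180,-49],[0,0,-2.94],1],[[-491,-180,-49],[0,0,-2.94],1],[[-491,-180,-49],[0,0,-2.94],1],[[-491,-180,-49],[0,0,-2.94],1]]'; python3 - <<'E'
from h import *
snap('wrist','w1'); go((.61,.297,.28),90)
E
```

```text
t: 1.35
tool_pos: [0.6146, 0.2928, 0.2795]
tcp_rot: [0.005, 1.0, -0.002, 0.001]
force: [-0.1, -0.5, 0.3]
finger_gap: -0.0001
grip_force: 0.0
shift [ 1.9  0.7 -0.6] turn [-0.02 -0.   -0.05] j7 1.05
```

View pics/w1.png

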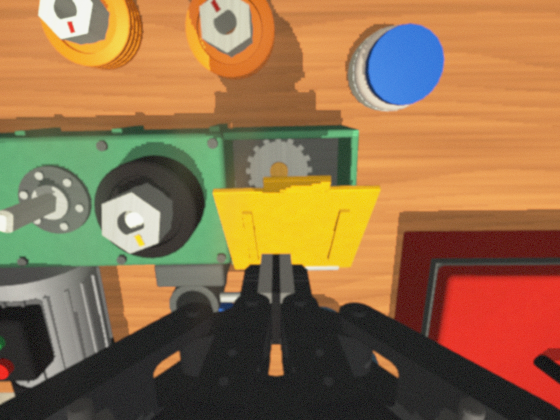

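The wrist view shows the hatch plate at (295,225), with its free edge at row 188 and the closed finger tip above its middle. Pressing down.

```bash
python3 -m crank '[[[0,0,40],[0,0,0],1],[[0,0,70],[0,0,0],1],[[0,0,90],[0,0,0],1],[[0,0,105],[0,0,0],1],[[0,0,120],[0,0,0],1],[[0,0,135],[0,0,0],1],[[0,0,145],[0,0,0],1],[[5,0,155],[0,0,0],1],[[10,0,165],[0,0,0],1],[[15,0,175],[0,0,0],1],[[20,0,181],[0,0,0],1],[[20,0,184],[0,0,0],1]]'
```

```text
t: 2.6
tool_pos: [0.5887, 0.2988, 0.0955]
tcp_rot: [-0.0, 1.0, -0.001, -0.001]
force: [-1.2, -0.1, 2.6]
finger_gap: -0.0001
grip_force: 1.4
```

```bash
python3 -m crank '[[[0,0,3],[0,0,0],1],[[0,0,5],[0,0,0],1],[[0,0,6],[0,0,0],1],[[0,0,6],[0,0,0],1]]'; python3 -m crank '[[[0,0,1],[0,0,0],1],[[0,0,2],[0,0,0],1],[[0,0,2],[0,0,0],1]]'
```

```text
t: 3.0
tool_pos: [0.5899, 0.299, 0.0899]
tcp_rot: [-0.0, 1.0, -0.0, -0.0]
force: [-0.6, -0.1, -0.4]
finger_gap: 0.0001
grip_force: 0.1
t: 3.3
tool_pos: [0.5904, 0.2991, 0.089]
tcp_rot: [-0.0, 1.0, 0.0, 0.0]
force: [-2.6, -1.0, 5.0]
finger_gap: 0.0001
grip_force: 2.7
```

```bash
python3 -m crank '[[[0,0,2],[0,0,0],1],[[0,0,4],[0,0,0],1],[[0,0,4],[0,0,0],1]]'; python3 -m crank '[[[0,0,-40],[0,0,0],1],[[0,0,-90],[0,0,0],1],[[0,0,-140],[0,0,0],1],[[0,0,-190],[0,0,0],-1],[[0,80,-190],[0,0,0],-1],[[0,128,-190],[0,0,0],-1],[[0,128,-190],[0,0,0],-1],[[0,128,-190],[0,0,0],-1],[[0,128,-190],[0,0,0],-1]]'; python3 - <<'E'
from h import *
print(r.state()['tool_pos']); c,im=snap('wrist','w2'); print(onz(c,(275,300),.167)); print(pix(c,(.6,.297,.09)))
E
```

```text
t: 3.6
tool_pos: [0.5904, 0.2991, 0.0865]
tcp_rot: [0.0, 1.0, 0.0, 0.0]
force: [-4.1, -1.3, 11.0]
finger_gap: -0.0003
grip_force: 5.9
t: 4.5
tool_pos: [0.5906, 0.4273, 0.2732]
tcp_rot: [-0.0, 1.0, -0.001, 0.0]
force: [0.1, -0.7, -0.1]
finger_gap: 0.0845
grip_force: 0.0
[0.59057442 0.42726864 0.27323521]
[0.67372967 0.42514246 0.167     ]
[147.49027364 192.90453753]
```

View pics/w2.png

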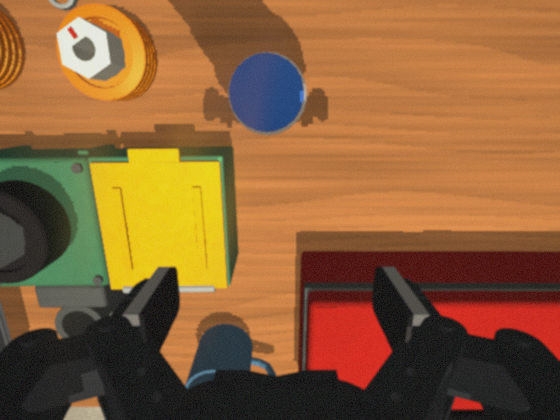

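The hatch lies flat over its compartment at (160,220), and the tub is standing at (268,92). Next, look down on the shafts.

```bash
python3 -m crank '[[[-60,-367,0],[0,0,0],-1],[[-60,-367,0],[0,0,0],-1],[[-60,-367,0],[0,0,0],-1],[[-60,-367,0],[0,0,0],-1],[[-60,-367,0],[0,0,0],-1],[[-60,-367,0],[0,0,0],-1],[[-60,-367,0],[0,0,0],-1],[[-60,-367,0],[0,0,0],-1],[[-60,-367,0],[0,0,0],-1],[[-60,-367,0],[0,0,0],-1]]'; python3 - <<'E'
from h import *
print(r.state()['tool_pos']); c,im=snap('wrist','w3'); 
for p in((.629,.172,.167),(.632,-.051,.167),(.63,.06,.159),(.63,.06,.097)): print(pix(c,p))
cv2.imwrite('pics/w3b.png',cv2.resize(im[0:300,:,::-1],(800,429),interpolation=cv2.INTER_CUBIC))
E
```

```text
t: 5.55
tool_pos: [0.6502, 0.0584, 0.2747]
tcp_rot: [0.002, 1.0, 0.0, 0.0]
force: [-0.4, 0.4, -0.1]
finger_gap: 0.0856
grip_force: 0.0
[0.65020514 0.05842555 0.27469853]
[426.88041587 178.1767203 ]
[133.97310514 183.16944356]
[279.34439672 177.86158999]
[278.63451038 164.51158538]
```

View pics/w3b.png

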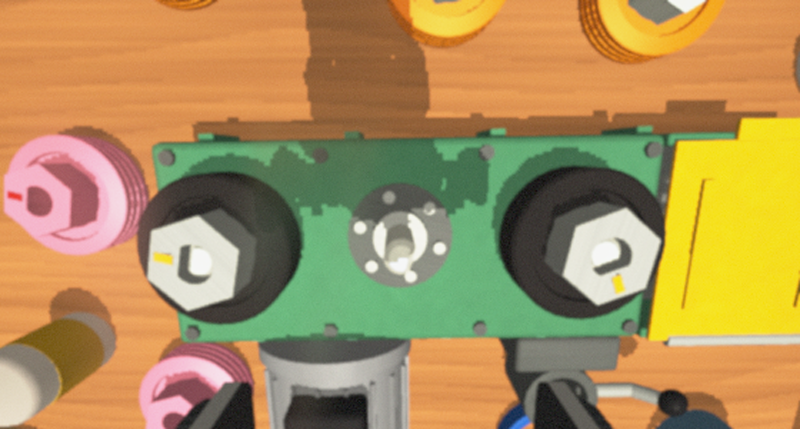

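```bash
cat >> h.py <<'E'
def hub(c,im,uv,z,dash,thr=170,win=45):
    """centre, hex phase and dash direction (deg) of a hub top near pixel uv at height z"""
    v=cv2.cvtColor(im,cv2.COLOR_RGB2HSV).astype(int); u0,v0=map(int,uv)
    box=np.zeros(im.shape[:2],bool); box[max(0,v0-win):v0+win,max(0,u0-win):u0+win]=1
    H,S,V=v[...,0],v[...,1],v[...,2]
    red=((H<8)|(H>172))&(S>90)&(V>90); yel=(H>15)&(H<35)&(S>70)&(V>120)
    m=(V>thr)&(S<50)&box
    b=[q for q in blobs(m,60)]; B=min(b,key=lambda q:np.hypot(*(q[0]-uv))-q[1]*.02)
    pts=cv2.convexHull(np.argwhere(B[2])[:,::-1].astype(np.int32))[:,0]
    W=np.array([onz(c,p,z)[:2] for p in pts]).astype(np.float64)
    Q=((W-W.mean(0))*1e5).astype(np.int32); M=cv2.moments(Q.reshape(-1,1,2))
    ctr=W.mean(0)+np.array([M['m10'],M['m01']])/M['m00']/1e5; area=M['m00']/1e10
    # hex phase: edge directions weighted by length, 6-fold
    E=np.roll(W,-1,0)-W; a=np.arctan2(E[:,1],E[:,0]); L=np.hypot(*E.T)
    a6=np.angle((L**2*np.exp(6j*a)).sum())/6 + np.pi/6*0
    nrm=np.degrees(a6)-90
    hull=np.zeros(im.shape[:2],np.uint8); cv2.fillConvexPoly(hull,pts,1)
    d=(red if dash=='red' else yel)&(hull>0)
    if d.sum()<3: print('no dash'); return ctr,None,None
    dm=np.argwhere(d).mean(0)[::-1]; D=onz(c,dm,z)[:2]-ctr; da=np.degrees(np.arctan2(D[1],D[0]))
    fl=nrm+60*np.round((da-nrm)/60)
    print('ctr',ctr.round(4),'area mm2',round(area*1e6),'(1833)','dash',round(da,1),'r',round(np.hypot(*D)*1e3,1),'flat-normal',round(fl,1),'n',d.sum())
    return ctr,da,fl
E
python3 - <<'E'
from h import *
c=r.calibration('wrist'); im=cv2.imread('pics/w3.png')[:,:,::-1].copy()
hub(c,im,(427,178),.167,'yel'); hub(c,im,(134,183),.167,'yel')
cv2.imwrite('pics/w3c.png',cv2.resize(im[110:220,225:335,::-1],(600,600),interpolation=cv2.INTER_CUBIC))
E
```

```text
ctr [0.6298 0.1748] area mm2 1830 (1833) dash 21.9 r 15.6 flat-normal 20.8 n 96
ctr [ 0.6333 -0.0484] area mm2 1827 (1833) dash -102.8 r 15.9 flat-normal -103.1 n 98
```

View pics/w3c.png

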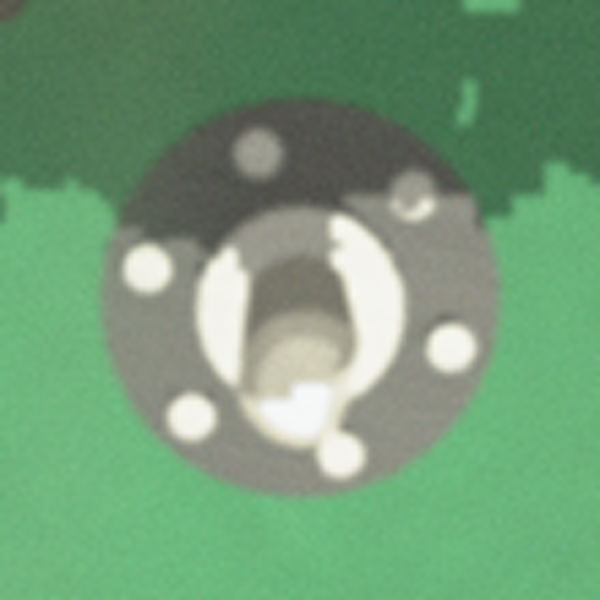

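Worn hub fits are clean: areas match and the shafts come out 223 mm apart. Shaft 3 is at (.630,.175) with x at 21°. Shaft 1 is at (.633,-.048) with x at -103°. Shaft 2's flat isn't clear yet. Next, pull worn A.

```bash
python3 - <<'E'
from h import *
go((.6298,.1748,.185),80.8)
E
```

```text
shift [ 20.2 114.1  89.8] turn [0.01 0.   1.53] j7 1.42
```

```bash
python3 -m crank '[[[20,114,30],[0,0,1.5],-1],[[20,114,30],[0,0,1.5],-1],[[20,114,30],[0,0,1.53],-1],[[20,114,60],[0,0,1.53],-1],[[20,114,85],[0,0,1.53],-1],[[20,114,85],[0,0,1.53],-1]]'; python3 - <<'E'
from h import *
go((.6298,.1748,.139),80.8)
E
```

```text
t: 6.2
tool_pos: [0.6268, 0.176, 0.1854]
tcp_rot: [0.078, 0.997, -0.001, -0.004]
force: [-0.6, 0.8, 0.9]
finger_gap: 0.0854
grip_force: 0.0
shift [-3.6 -0.6 46.4] turn [-0.03 -0.08  0.04] j7 1.1
```

```bash
python3 -m crank '[[[-2,0,20],[0,0,0],-1],[[-2,0,40],[0,0,0],-1],[[-2,0,46],[0,0,0],-1],[[-2,0,46],[0,0,0],-1],[[-2,0,46],[0,0,0],1],[[-2,0,46],[0,0,0],1],[[-2,0,46],[0,0,0],1],[[-2,0,46],[0,0,0],1],[[-2,0,46],[0,0,0],1],[[-2,0,46],[0,0,0],1]]'
```

```text
t: 7.2
tool_pos: [0.6334, 0.1739, 0.1449]
tcp_rot: [0.08, 0.997, 0.0, 0.001]
force: [-0.4, -0.7, 4.9]
finger_gap: 0.0449
grip_force: 64.1
```

```bash
python3 -m crank '[[[0,0,-15],[0,0,0],1],[[0,0,-30],[0,0,0],1],[[0,0,-50],[0,0,0],1],[[0,0,-70],[0,0,0],1],[[0,0,-90],[0,0,0],1],[[0,0,-110],[0,0,0],1],[[0,0,-110],[0,0,0],1]]'; python3 - <<'E'
from h import *
for i in range(3): print(r.state()['tool_pos'])
c,im=snap('top'); 
# crate: centre from corner pixels
P=np.array([onz(c,u,.055)[:2] for u in((406,167),(474,165),(494,290),(420,296))]); ctr=P.mean(0); ax=(P[0]+P[1]-P[2]-P[3]);print(ctr,np.degrees(np.arctan2(ax[1],ax[0])))
print([np.linalg.norm(P[i]-P[(i+1)%4]) for i in range(4)])
u=ax/np.linalg.norm(ax); 
for s in(-.065,.065): print(ctr+s*u); 
go(np.r_[ctr+.065*u,.20])
E
```

```text
t: 7.9
tool_pos: [0.6333, 0.1742, 0.2552]
tcp_rot: [0.08, 0.997, 0.001, 0.002]
force: [0.8, 0.9, -2.6]
finger_gap: 0.0446
grip_force: 63.8
[0.6332521  0.17423654 0.25518331]
[0.6332521  0.17423654 0.25518331]
[0.6332521  0.17423654 0.25518331]
[ 0.47848987 -0.37068414] 1.9552859425562212
[np.float64(0.16468156739233134), np.float64(0.2968237387988079), np.float64(0.17088568285936004), np.float64(0.30485959259708356)]
[ 0.41352771 -0.37290191]
[ 0.54345202 -0.36846637]
shift [   1.2 -549.6   53.1] turn [ 0.  0. -0.] j7 1.1
```

```bash
python3 -m crank '[[[1,-550,0],[0,0,0],1],[[1,-550,0],[0,0,0],1],[[1,-550,0],[0,0,0],1],[[1,-550,0],[0,0,0],1],[[1,-550,0],[0,0,0],1],[[1,-550,0],[0,0,0],1],[[1,-550,0],[0,0,0],1],[[1,-550,0],[0,0,0],1],[[1,-550,0],[0,0,0],1],[[1,-550,0],[0,0,0],1],[[1,-550,0],[0,0,0],1],[[1,-550,0],[0,0,0],1]]'; python3 - <<'E'
from h import *
go((.545,-.3685,.064))
E
```

```text
t: 9.15
tool_pos: [0.5364, -0.3806, 0.2501]
tcp_rot: [0.088, 0.996, -0.004, -0.004]
force: [-0.8, -0.8, -2.2]
finger_gap: 0.0446
grip_force: 63.8
shift [ -7.7  15.1 185.9] turn [-0.09 -0.07 -0.  ] j7 1.98
```

```bash
python3 -m crank '[[[0,0,0],[0,0,0],1],[[0,0,0],[0,0,0],1]]'; python3 - <<'E'
from h import *
go((.545,-.3685,.064))
E
```

```text
t: 9.35
tool_pos: [0.5436, -0.3669, 0.2513]
tcp_rot: [0.079, 0.997, 0.002, -0.001]
force: [0.9, 0.4, -3.4]
finger_gap: 0.0446
grip_force: 63.8
shift [ -2.2  -2.  187.3] turn [ 0.03 -0.03  0.  ] j7 1.98
```

```bash
python3 -m crank '[[[0,0,50],[0,0,0],1],[[0,0,100],[0,0,0],1],[[0,0,140],[0,0,0],1],[[0,0,165],[0,0,0],1],[[0,0,180],[0,0,0],1],[[0,0,187],[0,0,0],1],[[0,0,187],[0,0,0],1],[[0,0,187],[0,0,0],1]]';python3 -m crank '[[[0,0,0],[0,0,0],-1],[[0,0,0],[0,0,0],-1],[[0,0,0],[0,0,0],-1],[[0,0,0],[0,0,0],-1],[[0,0,-40],[0,0,0],-1],[[0,0,-90],[0,0,0],-1],[[0,0,-140],[0,0,0],-1],[[0,0,-190],[0,0,0],-1],[[0,0,-190],[0,0,0],-1],[[0,0,-190],[0,0,0],-1]]'; python3 - <<'E'
from h import *
go((.6333,-.0484,.20),76.9)
E
```

```text
t: 10.15
tool_pos: [0.5449, -0.3694, 0.068]
tcp_rot: [0.08, 0.997, -0.001, 0.001]
force: [0.5, -0.8, -2.3]
finger_gap: 0.0447
grip_force: 63.7
t: 11.15
tool_pos: [0.5441, -0.3693, 0.2582]
tcp_rot: [0.08, 0.997, -0.001, 0.002]
force: [-0.9, -0.6, -0.3]
finger_gap: 0.0858
grip_force: 0.0
shift [-36.7 331.1  57.9] turn [-0.01  0.03  0.65] j7 1.98
```

```bash
python3 -m crank '[[[-37,331,0],[0,0,0.65],-1],[[-37,331,0],[0,0,0.65],-1],[[-37,331,0],[0,0,0.65],-1],[[-37,331,0],[0,0,0.65],-1],[[-37,331,0],[0,0,0.65],-1],[[-37,331,0],[0,0,0.65],-1],[[-37,331,0],[0,0,0.65],-1],[[-37,331,0],[0,0,0.65],-1],[[-37,331,40],[0,0,0.65],-1],[[-37,331,58],[0,0,0.65],-1],[[-37,331,58],[0,0,0.65],-1],[[-37,331,58],[0,0,0.65],-1]]'; python3 - <<'E'
from h import *
go((.6333,-.0484,.142),76.9)
E
```

```text
t: 12.35
tool_pos: [0.6324, -0.0489, 0.1974]
tcp_rot: [0.114, 0.993, -0.0, -0.001]
force: [0.5, 0.3, 1.1]
finger_gap: 0.0855
grip_force: 0.0
shift [-0.9  0.7 55.4] turn [-0.01 -0.02 -0.  ] j7 1.39
```

```bash
python3 -m crank '[[[-1,1,20],[0,0,0],-1],[[-1,1,40],[0,0,0],-1],[[-1,1,55],[0,0,0],-1],[[-1,1,55],[0,0,0],-1],[[-1,1,55],[0,0,0],-1]]'; python3 -m crank '[[[0,0,0],[0,0,0],1],[[0,0,0],[0,0,0],1],[[0,0,0],[0,0,0],1],[[0,0,0],[0,0,0],1],[[0,0,0],[0,0,0],1]]'; python3 -m crank '[[[0,0,-15],[0,0,0],1],[[0,0,-30],[0,0,0],1],[[0,0,-50],[0,0,0],1],[[0,0,-70],[0,0,0],1],[[0,0,-90],[0,0,0],1],[[0,0,-110],[0,0,0],1],[[0,0,-110],[0,0,0],1],[[0,0,-110],[0,0,0],1]]';  python3 - <<'E'
from h import *
go((.414,-.373,.2527))
E
```

```text
t: 12.85
tool_pos: [0.635, -0.0477, 0.1446]
tcp_rot: [0.114, 0.993, 0.0, 0.001]
force: [-0.2, 0.4, 0.3]
finger_gap: 0.0855
grip_force: 0.0
t: 13.35
tool_pos: [0.6346, -0.0492, 0.1446]
tcp_rot: [0.114, 0.993, -0.001, 0.001]
force: [-1.1, -3.7, 6.0]
finger_gap: 0.0444
grip_force: 62.3
t: 14.15
tool_pos: [0.6334, -0.0466, 0.252]
tcp_rot: [0.114, 0.994, 0.0, -0.001]
force: [0.4, 0.2, -3.6]
finger_gap: 0.0447
grip_force: 64.1
shift [ 140.2 -367.5   -0.5] turn [ 0.   -0.02  0.  ] j7 1.39
```

```bash
python3 -m crank '[[[140,-367,0],[0,0,0],1],[[140,-367,0],[0,0,0],1],[[140,-367,0],[0,0,0],1],[[140,-367,0],[0,0,0],1],[[140,-367,0],[0,0,0],1],[[140,-367,0],[0,0,0],1],[[140,-367,0],[0,0,0],1],[[140,-367,0],[0,0,0],1],[[140,-367,0],[0,0,0],1],[[140,-367,0],[0,0,0],1],[[140,-367,0],[0,0,0],1]]'; python3 - <<'E'
from h import *
c,im=snap('wrist','w4'); hub(c,im,pix(c,(.544,-.369,.08)),.08,'yel'); go((.414,-.373,.064))
print(pix(c,(.544,-.369,.08)))
E
```

```text
t: 15.25
tool_pos: [0.4154, -0.3711, 0.2519]
tcp_rot: [0.113, 0.994, 0.002, -0.001]
force: [0.1, 0.4, -3.5]
finger_gap: 0.0445
grip_force: 64.0
no dash
shift [  1.1  -2.9 188.3] turn [ 0.02 -0.01  0.  ] j7 2.07
[305.12548259 300.11118316]
```

View pics/w4.png

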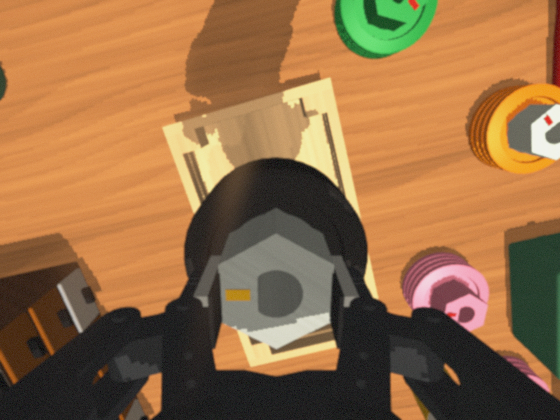

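The wrist view shows the held worn wheel (dash at (237,295)) over the near half of the crate, with the first worn wheel's hub beyond it at (290,330). Lower it in.

```bash
python3 -m crank '[[[0,-2,50],[0,0,0],1],[[0,-2,100],[0,0,0],1],[[0,-2,140],[0,0,0],1],[[0,-2,165],[0,0,0],1],[[0,-2,180],[0,0,0],1],[[0,-2,187],[0,0,0],1],[[0,-2,187],[0,0,0],1],[[0,-2,187],[0,0,0],1]]';python3 -m crank '[[[0,0,0],[0,0,0],-1],[[0,0,0],[0,0,0],-1],[[0,0,0],[0,0,0],-1],[[0,0,0],[0,0,0],-1],[[0,0,-40],[0,0,0],-1],[[0,0,-90],[0,0,0],-1],[[0,0,-140],[0,0,0],-1],[[0,0,-190],[0,0,0],-1],[[0,0,-190],[0,0,0],-1],[[0,0,-190],[0,0,0],-1]]'; python3 - <<'E'
from h import *
c,im=snap('top','t2')
for p in((.545,-.369,.08),(.414,-.373,.08)): print(pix(c,p),end=''); hub(c,im,pix(c,p),.08,'yel',win=25)
for p in((.462,.237,.07),(.449,.095,.07),(.426,-.099,.07)): hub(c,im,pix(c,p),.07,'red',win=25)
go((.68,.0632,.21),90)
E
```

```text
t: 16.1
tool_pos: [0.4154, -0.3751, 0.0671]
tcp_rot: [0.113, 0.994, -0.0, 0.001]
force: [0.3, -0.2, -3.2]
finger_gap: 0.0446
grip_force: 63.9
t: 17.1
tool_pos: [0.4146, -0.3755, 0.2579]
tcp_rot: [0.114, 0.993, -0.001, 0.001]
force: [-0.3, -0.0, 0.5]
finger_gap: 0.0857
grip_force: 0.0
[449.13493999 197.97931474]ctr [ 0.5424 -0.3698] area mm2 1676 (1833) dash 17.5 r 15.8 flat-normal 22.1 n 14
[456.64689033 254.66694842]ctr [ 0.4144 -0.3749] area mm2 1722 (1833) dash -103.2 r 17.2 flat-normal -103.1 n 13
no dash
no dash
no dash
shift [-160.3  486.8   46.2] turn [ 0.   -0.   -2.18] j7 2.07
```

```bash
python3 -m crank '[[[-160,487,0],[0,0,-2.2],-1],[[-160,487,0],[0,0,-2.2],-1],[[-160,487,0],[0,0,-2.2],-1],[[-160,487,0],[0,0,-2.2],-1],[[-160,487,0],[0,0,-2.2],-1],[[-160,487,0],[0,0,-2.2],-1],[[-160,487,0],[0,0,-2.2],-1],[[-160,487,0],[0,0,-2.2],-1],[[-160,487,0],[0,0,-2.2],-1],[[-180,487,0],[0,0,-2.2],-1],[[-185,487,0],[0,0,-2.2],-1],[[-185,487,0],[0,0,-2.2],-1]]'; python3 - <<'E'
from h import *
print(r.state()['tool_pos']); c,im=snap('wrist','w5'); 
O=[]
for p in((.6316,.0632,.159),(.630,.1748,.159),(.6333,-.0484,.159)):
    u=pix(c,p).round().astype(int); print(u); x,y=u; x=min(max(x,40),519); y=max(y,40)
    O.append(cv2.resize(im[y-40:y+40,x-40:x+40,::-1],(266,266),interpolation=cv2.INTER_CUBIC))
cv2.imwrite('pics/w5b.png',np.hstack(O))
E
```

```text
t: 18.35
tool_pos: [0.705, 0.0623, 0.2516]
tcp_rot: [-0.004, 1.0, 0.001, -0.003]
force: [-0.4, 0.7, 0.0]
finger_gap: 0.0857
grip_force: 0.0
[0.7049807  0.06232113 0.25162508]
[280 108]
[445 107]
[114 109]
```

View pics/w5b.png

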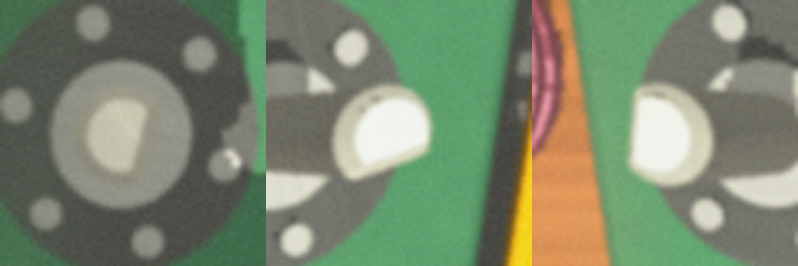

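Close crop: shaft 2's flat faces image right and slightly down, so its x is about 78°. Shaft 3 (flat lower right) and shaft 1 (flat left) match the angles taken from the worn wheels. I'll average out the pose noise.

```bash
python3 - <<'E'
from h import *
A=[];Y=[]
for i in range(6):
    c,im=snap('wrist'); s=r.state(); Y.append(np.r_[s['tool_pos'],c['position']-s['tool_pos'],R.from_quat(c['attitude']).as_euler('xyz',degrees=True)])
    A.append([onz(c,u,.159)[:2] for u in((277.6,109.2),(443.2,107.9),(109.5,109.1))]+[onz(c,(240+121/3.325,68+134/3.325),.097)[:2]])
A=np.array(A);print(A.mean(0).round(4),A.std(0).round(4)); print(np.array(Y).round(4))
c=r.calibration('wrist')
go((.50,.237,.24),90)
E
```

```text
[[ 0.6313  0.0562]
 [ 0.6304  0.1688]
 [ 0.6313 -0.0584]
 [ 0.631   0.0554]] [[0.0003 0.0013]
 [0.0004 0.0008]
 [0.0003 0.0019]
 [0.0004 0.0013]]
[[ 7.03600e-01  5.71000e-02  2.53200e-01 -7.31000e-02  3.00000e-04
   1.41600e-01 -1.67270e+01 -1.10000e-03  9.02603e+01]
 [ 7.03500e-01  5.60000e-02  2.54200e-01 -7.36000e-02 -3.00000e-04
   1.41400e-01 -1.67643e+01  7.37000e-02  9.01139e+01]
 [ 7.03600e-01  5.54000e-02  2.55000e-01 -7.39000e-02 -7.00000e-04
   1.41500e-01 -1.68325e+01  9.72000e-02  9.00200e+01]
 [ 7.03800e-01  5.54000e-02  2.55700e-01 -7.41000e-02 -1.20000e-03
   1.41500e-01 -1.69052e+01  9.21000e-02  8.99717e+01]
 [ 7.03900e-01  5.55000e-02  2.56200e-01 -7.43000e-02 -1.40000e-03
   1.41700e-01 -1.69692e+01  7.45000e-02  8.99561e+01]
 [ 7.04100e-01  5.58000e-02  2.56500e-01 -7.44000e-02 -1.60000e-03
   1.41800e-01 -1.70194e+01  5.41000e-02  8.99610e+01]]
shift [204.  181.2  16.5] turn [-0.01 -0.    0.  ] j7 1.44
```

```bash
python3 -m crank '[[[0,0,0],[0,0,0],-1],[[0,0,0],[0,0,0],-1],[[0,0,0],[0,0,0],-1],[[0,0,0],[0,0,0],-1],[[0,0,0],[0,0,0],-1],[[0,0,0],[0,0,0],-1]]'; cat >> h.py <<'E'
def shafts(c,im,P):
    g=cv2.cvtColor(im,cv2.COLOR_RGB2GRAY); out=[]
    for p in P:
        u=pix(c,(*p,.159)); x,y=u.round().astype(int); w=g[y-22:y+22,x-22:x+22]
        t=(np.percentile(w,99)*.87) if w[18:26,18:26].mean()>180 else w[19:25,19:25].mean()-12
        B=[q for q in blobs(w>t,60) if q[1]<900]; B=min(B,key=lambda q:np.hypot(*(q[0]-22)))
        ctr,rad=cv2.minEnclosingCircle(np.argwhere(B[2])[:,::-1].astype(np.float32))
        P0=onz(c,(x-22+ctr[0],y-22+ctr[1]),.159)[:2]; cen=onz(c,B[0]+[x-22,y-22],.159)[:2]
        d=P0-cen; out.append(P0); print(P0.round(4),'rad px',round(rad,1),'area',B[1],'flat dir',np.degrees(np.arctan2(d[1],d[0])).round(1))
    return out
E
python3 - <<'E'
from h import *
c,im=snap('wrist','w6'); s=r.state()['tool_pos']; print(s)
shafts(c,im,[(.6316,.063),(.630,.1748),(.6333,-.0484)])
E
```

```text
t: 19.3
tool_pos: [0.7046, 0.0575, 0.2563]
tcp_rot: [-0.001, 1.0, 0.0, -0.0]
force: [0.1, 0.2, 0.5]
finger_gap: 0.0854
grip_force: 0.0
[0.70463712 0.05748497 0.25628059]
[0.6316 0.0608] rad px 10.3 area 266 flat dir 74.2
[0.6314 0.1721] rad px 13.8 area 358 flat dir -7.0
[ 0.6336 -0.0489] rad px 13.5 area 367 flat dir 154.0
```

```bash
python3 -m crank '[[[184,180,20],[0,0,0],-1],[[184,180,20],[0,0,0],-1],[[184,180,20],[0,0,0],-1],[[184,180,20],[0,0,0],-1],[[184,180,20],[0,0,0],-1],[[184,180,20],[0,0,0],-1],[[184,180,20],[0,0,0],-1],[[184,180,20],[0,0,0],-1],[[184,180,20],[0,0,0],-1],[[184,180,20],[0,0,0],-1],[[184,180,20],[0,0,0],-1],[[184,180,20],[0,0,0],-1]]'; python3 - <<'E'
from h import *
c,im=snap('wrist','w7'); print(r.state()['tool_pos']); u=pix(c,(.462,.237,.07)); print(u)
h=hub(c,im,u,.07,'red',win=60)
c,im=snap('wrist','w7'); u=pix(c,(.462,.237,.07)); h=hub(c,im,u,.07,'red',win=60)
u=pix(c,(.449,.095,.07)); print(u); hub(c,im,u,.07,'red',win=60)
E
```

```text
t: 20.55
tool_pos: [0.5207, 0.2364, 0.2362]
tcp_rot: [-0.001, 1.0, -0.0, -0.0]
force: [0.1, 0.8, -0.2]
finger_gap: 0.0853
grip_force: 0.0
[0.52055943 0.23661647 0.23621467]
[277.93386337 124.02123497]
ctr [0.4647 0.2443] area mm2 1682 (1833) dash -148.6 r 15.7 flat-normal -148.7 n 57
ctr [0.4646 0.2444] area mm2 1713 (1833) dash -148.1 r 15.7 flat-normal -148.9 n 54
[116.96613676 108.89913786]
ctr [0.4522 0.0963] area mm2 1795 (1833) dash 8.2 r 15.2 flat-normal 10.1 n 52
```

```bash
python3 - <<'E'
from h import *
go((.4647,.2443,.12),31.2)
E
```

```text
shift [ 55.7   7.6 116.2] turn [-0.   -0.    9.82] j7 1.07
```

View pics/w7.png

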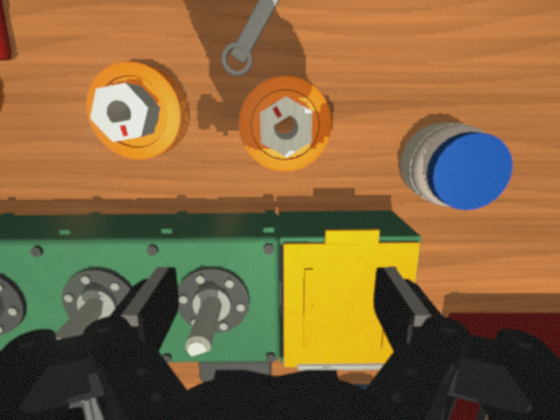

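The view shows wheel 1's hub in shade at (287,127) with its dash up-left. Wheel 2 is at (120,110), the tub stands at (465,170) and the hatch is shut. Going to wheel 1.

```bash
python3 -m crank '[[[56,8,60],[0,0,9.82],-1],[[56,8,60],[0,0,9.82],-1],[[56,8,60],[0,0,9.82],-1],[[56,8,60],[0,0,9.82],-1],[[56,8,60],[0,0,9.82],-1],[[56,8,60],[0,0,9.82],-1],[[56,8,60],[0,0,9.82],-1],[[56,8,116],[0,0,9.82],-1],[[56,8,116],[0,0,9.82],-1],[[56,8,116],[0,0,9.82],-1],[[56,8,116],[0,0,9.82],-1],[[56,8,116],[0,0,9.82],-1]]'; python3 -m crank '[[[0,0,0],[0,0,0],-1],[[0,0,0],[0,0,0],-1],[[0,0,0],[0,0,0],-1]]'; python3 - <<'E'
from h import *
go((.4647,.2443,.046),31.2)
E
```

```text
t: 21.85
tool_pos: [0.4654, 0.2453, 0.1219]
tcp_rot: [0.491, 0.871, 0.001, 0.001]
force: [-0.5, -0.6, 0.5]
finger_gap: 0.0853
grip_force: 0.0
t: 22.15
tool_pos: [0.4644, 0.245, 0.1208]
tcp_rot: [0.491, 0.871, 0.0, 0.0]
force: [0.1, 0.5, -0.8]
finger_gap: 0.0856
grip_force: 0.0
shift [-0.7 -0.2 74.8] turn [ 0.01 -0.    0.  ] j7 0.18
```

```bash
python3 -m crank '[[[-0.5,0,30],[0,0,0],-1],[[-0.5,0,60],[0,0,0],-1],[[-0.5,0,74],[0,0,0],-1],[[-0.5,0,74],[0,0,0],-1],[[-0.5,0,74],[0,0,0],1],[[-0.5,0,74],[0,0,0],1],[[-0.5,0,74],[0,0,0],1],[[-0.5,0,74],[0,0,0],1],[[-0.5,0,74],[0,0,0],1]]'; python3 -m crank '[[[0,0,-40],[0,0,0],1],[[0,0,-80],[0,0,0],1],[[0,0,-120],[0,0,0],1],[[0,0,-160],[0,0,0],1],[[0,0,-195],[0,0,0],1],[[0,0,-195],[0,0,0],1],[[0,0,-195],[0,0,0],1],[[0,0,-195],[0,0,0],1]]'; python3 - <<'E'
from h import *
c,im=snap('wrist','w8'); s=r.state(); print(s['tool_pos'],s['finger_gap'],yaw())
go((.6334,-.049,.24),76.9)
E
```

```text
t: 23.05
tool_pos: [0.4655, 0.2449, 0.0477]
tcp_rot: [0.491, 0.871, 0.001, 0.001]
force: [0.5, 0.0, 6.4]
finger_gap: 0.0447
grip_force: 64.9
t: 23.85
tool_pos: [0.4628, 0.2438, 0.2393]
tcp_rot: [0.491, 0.871, -0.002, -0.001]
force: [-0.1, 0.0, -3.8]
finger_gap: 0.0448
grip_force: 64.1
[0.46293615 0.24385145 0.23918886] 0.04486202274108724 31.217591537078516
shift [-338.8   -6.    -0.8] turn [-0.05 -0.02 -7.61] j7 0.14
```

View pics/w8.png

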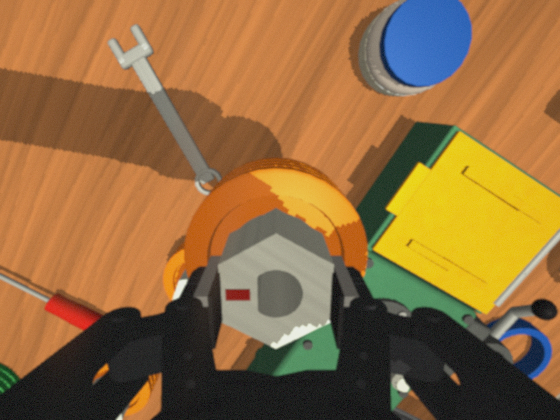

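Wheel 1 is held square, with its dash at (237,294) towards tool -y, in the same geometry as worn B. Carry it to shaft 1.

```bash
python3 -m crank '[[[-338,-6,0],[0,0,-7.61],1],[[-338,-6,0],[0,0,-7.61],1],[[-338,-6,0],[0,0,-7.61],1],[[-338,-6,0],[0,0,-7.61],1],[[-338,-6,0],[0,0,-7.61],1],[[-338,-6,0],[0,0,-7.61],1],[[-338,-6,0],[0,0,-7.61],1],[[-338,-6,0],[0,0,-7.61],1],[[-338,-6,0],[0,0,-7.61],1],[[-338,-6,0],[0,0,-7.61],1],[[-338,-6,0],[0,0,-7.61],1],[[-338,-6,0],[0,0,-7.61],1]]';python3 -m crank '[[[0,0,0],[0,0,0],1],[[0,0,0],[0,0,0],1],[[0,0,0],[0,0,0],1],[[0,0,0],[0,0,0],1]]'; python3 - <<'E'
from h import *
go((.634,-.048,.214),76.9)
E
```

```text
t: 25.1
tool_pos: [0.6341, -0.046, 0.2412]
tcp_rot: [0.113, 0.994, 0.0, -0.0]
force: [-0.0, 1.0, -2.8]
finger_gap: 0.0449
grip_force: 63.9
t: 25.5
tool_pos: [0.6345, -0.0477, 0.2414]
tcp_rot: [0.114, 0.993, -0.0, 0.0]
force: [0.1, -0.2, -3.1]
finger_gap: 0.0448
grip_force: 63.9
shift [ 0.4 -0.4 27.4] turn [-0.    0.   -0.01] j7 1.42
```

```bash
python3 -m crank '[[[0,0,15],[0,0,0],1],[[0,0,27],[0,0,0],1],[[0,0,33],[0,0,0],1],[[0,0,38],[0,0,0],1],[[0,0,42],[0,0,0],1],[[0,0,46],[0,0,0],1],[[0,0,46],[0,0,0],1]]'
```

```text
t: 26.2
tool_pos: [0.6343, -0.0487, 0.1948]
tcp_rot: [0.115, 0.993, -0.001, -0.0]
force: [-0.3, -3.0, -4.6]
finger_gap: 0.045
grip_force: 63.9
```

```bash
python3 -m crank '[[[0,-1,10],[0,0,0],1],[[0,-1,20],[0,0,0],1],[[0,-1,30],[0,0,0],1],[[0,-1,40],[0,0,0],1],[[0,-1,46],[0,0,0],1],[[0,-1,49],[0,0,0],1],[[0,-1,51],[0,0,0],1],[[0,-1,51],[0,0,0],1]]'
```

```text
t: 27.0
tool_pos: [0.6341, -0.0488, 0.1448]
tcp_rot: [0.114, 0.993, -0.0, -0.0]
force: [-1.9, -1.6, -0.2]
finger_gap: 0.0447
grip_force: 64.2
```

```bash
python3 -m crank '[[[0,0,3],[0,0,0],1],[[0,0,4],[0,0,0],1],[[0,0,4],[0,0,0],1]]'; python3 -m crank '[[[0,0,-4],[0,0,0],-1],[[0,0,-4],[0,0,0],-1],[[0,0,-4],[0,0,0],-1],[[0,0,-4],[0,0,0],-1],[[0,0,-30],[0,0,0],-1],[[0,0,-80],[0,0,0],-1],[[0,0,-110],[0,0,0],-1],[[0,0,-110],[0,0,0],-1],[[0,0,-110],[0,0,0],-1]]'; python3 - <<'E'
from h import *
go((.505,.096,.25),69)
E
```

```text
t: 27.3
tool_pos: [0.6342, -0.0488, 0.1447]
tcp_rot: [0.114, 0.993, 0.0, 0.001]
force: [-7.9, -1.5, 16.9]
finger_gap: 0.0446
grip_force: 66.4
t: 28.2
tool_pos: [0.6344, -0.0485, 0.2505]
tcp_rot: [0.114, 0.993, 0.0, 0.0]
force: [-0.3, -0.3, -1.7]
finger_gap: 0.0853
grip_force: 0.0
shift [158.8 111.4   0.4] turn [0.   0.01 1.31] j7 1.42
```

Wheel 1 is seated: a firm stop at the same height as the worn wheel. Next is wheel 2.

```bash
python3 -m crank '[[[159,111,0],[0,0,1.31],-1],[[159,111,0],[0,0,1.31],-1],[[159,111,0],[0,0,1.31],-1],[[159,111,0],[0,0,1.31],-1],[[159,111,0],[0,0,1.31],-1],[[159,111,0],[0,0,1.31],-1],[[159,111,0],[0,0,1.31],-1],[[159,111,0],[0,0,1.31],-1],[[159,111,0],[0,0,1.31],-1],[[159,111,0],[0,0,1.31],-1]]'; python3 - <<'E'
from h import *
for i in range(3):
    c,im=snap('wrist','w9'); u=pix(c,(.4522,.0963,.07)); print(u,r.state()['tool_pos'])
    h=hub(c,im,u,.07,'red',win=60)
go((*h[0],.12),h[2]+60)
hub(c,im,pix(c,(.6342,-.0488,.167)),.167,'red',win=50)
E
```

```text
t: 29.2
tool_pos: [0.505, 0.0947, 0.2501]
tcp_rot: [0.183, 0.983, -0.0, -0.0]
force: [0.5, 0.6, -0.1]
finger_gap: 0.0854
grip_force: 0.0
[258.25822898 132.3949005 ] [0.5049236  0.09491763 0.25011424]
ctr [0.4524 0.0959] area mm2 1678 (1833) dash 9.3 r 15.4 flat-normal 9.9 n 41
[258.08552603 132.55502137] [0.50486817 0.09504602 0.25019187]
ctr [0.4524 0.0959] area mm2 1670 (1833) dash 9.1 r 15.5 flat-normal 9.6 n 44
[257.94379121 132.69092189] [0.50477769 0.09523046 0.25025173]
ctr [0.4524 0.0959] area mm2 1675 (1833) dash 9.3 r 15.3 flat-normal 9.7 n 43
shift [ 49.1 -18.2 130.3] turn [-0.   -0.   -0.12] j7 1.02Traceback (most recent call last):
  File "<stdin>", line 6, in <module>
  File "h.py", line 37, in hub
    b=[q for q in blobs(m,60)]; B=min(b,key=lambda q:np.hypot(*(q[0]-uv))-q[1]*.02)
                                  ~~~^^^^^^^^^^^^^^^^^^^^^^^^^^^^^^^^^^^^^^^^^^^^^^
ValueError: min() iterable argument is empty
```

```bash
python3 -m crank '[[[49,-18,80],[0,0,-0.12],-1],[[49,-18,80],[0,0,-0.12],-1],[[49,-18,130],[0,0,-0.12],-1],[[49,-18,130],[0,0,-0.12],-1],[[49,-18,130],[0,0,-0.12],-1],[[49,-18,130],[0,0,-0.12],-1],[[49,-18,130],[0,0,-0.12],-1],[[49,-18,130],[0,0,-0.12],-1]]'; python3 - <<'E'
from h import *
go((.4524,.0959,.047),69.7)
E
```

```text
t: 30.15
tool_pos: [0.4539, 0.0965, 0.1222]
tcp_rot: [0.176, 0.984, 0.001, 0.002]
force: [-0.5, -0.2, 0.2]
finger_gap: 0.0851
grip_force: 0.0
shift [ 1.4 -1.3 75.2] turn [0.02 0.03 0.  ] j7 1.02
```

```bash
python3 -m crank '[[[1,-0.5,30],[0,0,0],-1],[[1,-0.5,60],[0,0,0],-1],[[1,-0.5,74],[0,0,0],-1],[[1,-0.5,74],[0,0,0],-1],[[1,-0.5,74],[0,0,0],1],[[1,-0.5,74],[0,0,0],1],[[1,-0.5,74],[0,0,0],1],[[1,-0.5,74],[0,0,0],1],[[1,-0.5,74],[0,0,0],1]]'; python3 -m crank '[[[0,0,-40],[0,0,0],1],[[0,0,-80],[0,0,0],1],[[0,0,-120],[0,0,0],1],[[0,0,-160],[0,0,0],1],[[0,0,-195],[0,0,0],1],[[0,0,-195],[0,0,0],1],[[0,0,-195],[0,0,0],1],[[0,0,-195],[0,0,0],1]]'; python3 - <<'E'
from h import *
c,im=snap('wrist','w10'); s=r.state(); print(s['tool_pos'],s['finger_gap'],yaw())
# hub outline in hand compared with the last one
for f in('w8','w10'):
    g=cv2.imread(f'pics/{f}.png'); h=cv2.cvtColor(g,cv2.COLOR_BGR2HSV).astype(int); b=(h[...,1]<60)&(h[...,2]>95); b[:,:222]=0;b[:,330:]=0;b[:195]=0;b[365:]=0
    q=max(blobs(b),key=lambda t:t[1]); k=np.argwhere(q[2]); print(f,q[0],q[1],k.min(0),k.max(0))
go((.631,.174,.235),80.8)
E
```

```text
t: 31.05
tool_pos: [0.4522, 0.0964, 0.0478]
tcp_rot: [0.176, 0.984, 0.001, 0.001]
force: [-0.4, 0.2, 4.5]
finger_gap: 0.045
grip_force: 62.7
t: 31.85
tool_pos: [0.4497, 0.0958, 0.2399]
tcp_rot: [0.176, 0.984, -0.001, -0.002]
force: [0.8, -0.0, -3.2]
finger_gap: 0.0448
grip_force: 63.1
[0.44983398 0.09580129 0.23967906] 0.04473102220390807 69.73065236597793
w8 [276.70562957 279.42097121] 11635 [209 222] [349 329]
w10 [277.81939954 286.70854503] 12990 [210 222] [364 329]
shift [-142.9  136.1    3.8] turn [-0.02 -0.04 -1.84] j7 1.0
```

```bash
python3 -m crank '[[[-143,137,0],[0,0,-1.84],1],[[-143,137,0],[0,0,-1.84],1],[[-143,137,0],[0,0,-1.84],1],[[-143,137,0],[0,0,-1.84],1],[[-143,137,0],[0,0,-1.84],1],[[-143,137,0],[0,0,-1.84],1],[[-143,137,0],[0,0,-1.84],1],[[-143,137,0],[0,0,-1.84],1],[[-143,137,0],[0,0,-1.84],1],[[-143,137,0],[0,0,-1.84],1],[[-143,137,0],[0,0,-1.84],1]]'; python3 - <<'E'
from h import *
s=r.state(); print(s['tool_pos'],yaw()); go((.6315,.1748,.214),80.8)
E
```

```text
t: 33.0
tool_pos: [0.6327, 0.175, 0.2418]
tcp_rot: [0.081, 0.997, 0.0, 0.0]
force: [0.3, 0.5, -2.4]
finger_gap: 0.0449
grip_force: 63.0
[0.63271185 0.17499114 0.24181197] 80.7611955493364
shift [ 1.2 -0.4 27.8] turn [ 0.    0.   -0.01] j7 1.13
```

```bash
python3 -m crank '[[[1,0,15],[0,0,0],1],[[1,0,27],[0,0,0],1],[[1,0,33],[0,0,0],1],[[1,0,38],[0,0,0],1],[[1,0,42],[0,0,0],1],[[1,0,46],[0,0,0],1],[[1,0,46],[0,0,0],1]]'
```

```text
t: 33.7
tool_pos: [0.6318, 0.1752, 0.1948]
tcp_rot: [0.081, 0.997, -0.0, -0.0]
force: [-0.2, -0.6, -2.5]
finger_gap: 0.0449
grip_force: 63.0
```

Entered freely. On down.

```bash
python3 -m crank '[[[0,0,10],[0,0,0],1],[[0,0,20],[0,0,0],1],[[0,0,30],[0,0,0],1],[[0,0,40],[0,0,0],1],[[0,0,46],[0,0,0],1],[[0,0,50],[0,0,0],1],[[0,0,53],[0,0,0],1],[[0,0,55],[0,0,0],1],[[0,0,55],[0,0,0],1]]'; python3 -m crank '[[[0,0,-4],[0,0,0],-1],[[0,0,-4],[0,0,0],-1],[[0,0,-4],[0,0,0],-1],[[0,0,-4],[0,0,0],-1],[[0,0,-30],[0,0,0],-1],[[0,0,-80],[0,0,0],-1],[[0,0,-110],[0,0,0],-1],[[0,0,-110],[0,0,0],-1],[[0,0,-110],[0,0,0],-1]]'; python3 - <<'E'
from h import *
go((.48,-.099,.25),90)
E
```

```text
t: 34.6
tool_pos: [0.6317, 0.1752, 0.1448]
tcp_rot: [0.081, 0.997, 0.0, 0.0]
force: [-9.6, -2.4, 16.2]
finger_gap: 0.0451
grip_force: 65.4
t: 35.5
tool_pos: [0.6322, 0.1753, 0.2506]
tcp_rot: [0.08, 0.997, 0.0, 0.001]
force: [-0.3, -0.4, -0.7]
finger_gap: 0.0854
grip_force: 0.0
shift [ 106.2 -295.2    0.3] turn [ 0.    0.01 -1.54] j7 1.13
```

```bash
python3 -m crank '[[[106,-295,0],[0,0,-1.54],-1],[[106,-295,0],[0,0,-1.54],-1],[[106,-295,0],[0,0,-1.54],-1],[[106,-295,0],[0,0,-1.54],-1],[[106,-295,0],[0,0,-1.54],-1],[[106,-295,0],[0,0,-1.54],-1],[[106,-295,0],[0,0,-1.54],-1],[[106,-295,0],[0,0,-1.54],-1],[[106,-295,0],[0,0,-1.54],-1],[[106,-295,0],[0,0,-1.54],-1],[[106,-295,0],[0,0,-1.54],-1]]'; python3 - <<'E'
from h import *
for i in range(3):
    c,im=snap('wrist','w11'); u=pix(c,(.428,-.099,.07)); print(u,r.state()['tool_pos'])
    h=hub(c,im,u,.07,'red',win=60)
go((*h[0],.12),h[2]-120)
E
```

```text
t: 36.6
tool_pos: [0.4808, -0.0969, 0.2499]
tcp_rot: [-0.002, 1.0, 0.0, -0.0]
force: [-0.1, 0.6, -0.2]
finger_gap: 0.0855
grip_force: 0.0
[274.93008131 129.78842092] [ 0.48063738 -0.09725927  0.24999353]
ctr [ 0.4258 -0.1005] area mm2 1630 (1833) dash -149.1 r 15.4 flat-normal -149.0 n 46
[275.31788166 129.90351418] [ 0.48052082 -0.09760143  0.2500821 ]
ctr [ 0.4262 -0.1004] area mm2 1667 (1833) dash -148.9 r 15.9 flat-normal -149.5 n 51
[275.69527614 130.02907558] [ 0.48038581 -0.09792813  0.25016557]
ctr [ 0.4261 -0.1004] area mm2 1655 (1833) dash -148.9 r 15.7 flat-normal -149.9 n 48
shift [ 54.2  -2.4 130.2] turn [ 0. -0. -0.] j7 1.74
```

View pics/w11.png

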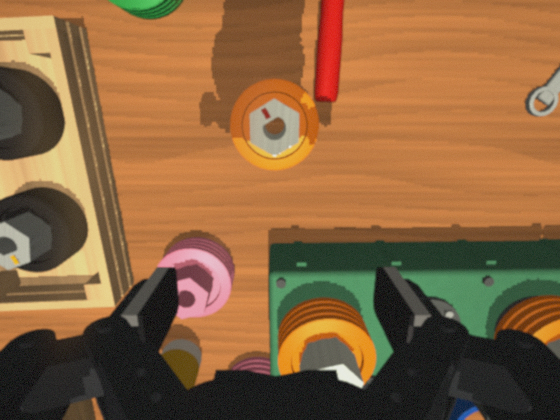

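Wheel 3 is at (274,125), dash up-left, with the screwdriver beside it clear of the finger line. Both worn wheels sit in the crate at left.

```bash
python3 -m crank '[[[54,-2,80],[0,0,0],-1],[[54,-2,80],[0,0,0],-1],[[54,-2,130],[0,0,0],-1],[[54,-2,130],[0,0,0],-1],[[54,-2,130],[0,0,0],-1],[[54,-2,130],[0,0,0],-1],[[54,-2,130],[0,0,0],-1],[[54,-2,130],[0,0,0],-1],[[54,-2,130],[0,0,0],-1]]'; python3 - <<'E'
from h import *
go((.4261,-.1004,.047),90.5)
E
```

```text
t: 37.65
tool_pos: [0.4268, -0.101, 0.1215]
tcp_rot: [-0.0, 1.0, -0.0, 0.001]
force: [-0.7, -0.4, 0.6]
finger_gap: 0.0856
grip_force: 0.0
shift [ 0.9  0.7 74.5] turn [-0.    0.03 -0.08] j7 1.78
```

```bash
python3 -m crank '[[[0.5,0.5,30],[0,0,0],-1],[[0.5,0.5,60],[0,0,0],-1],[[0.5,0.5,74],[0,0,0],-1],[[0.5,0.5,74],[0,0,0],-1],[[0.5,0.5,74],[0,0,0],1],[[0.5,0.5,74],[0,0,0],1],[[0.5,0.5,74],[0,0,0],1],[[0.5,0.5,74],[0,0,0],1],[[0.5,0.5,74],[0,0,0],1]]'; python3 -m crank '[[[0,0,-40],[0,0,0],1],[[0,0,-80],[0,0,0],1],[[0,0,-120],[0,0,0],1],[[0,0,-160],[0,0,0],1],[[0,0,-205],[0,0,0],1],[[0,0,-205],[0,0,0],1],[[0,0,-205],[0,0,0],1],[[0,0,-205],[0,0,0],1]]'; python3 - <<'E'
from h import *
c,im=snap('wrist','w12'); s=r.state(); print(s['tool_pos'],s['finger_gap'],yaw())
go((.633,.0632,.25),-43+180)
E
```

```text
t: 38.55
tool_pos: [0.4263, -0.1004, 0.0476]
tcp_rot: [-0.0, 1.0, -0.0, 0.001]
force: [-0.6, 1.5, 5.2]
finger_gap: 0.0447
grip_force: 62.5
t: 39.35
tool_pos: [0.4239, -0.1001, 0.2501]
tcp_rot: [-0.0, 1.0, 0.0, -0.002]
force: [-0.8, -0.1, -2.3]
finger_gap: 0.045
grip_force: 63.0
[ 0.42395291 -0.10009495  0.24981298] 0.044397227741830185 90.01028496425641
shift [-209.1  163.3   -0.9] turn [ 0.02 -0.03 -7.83] j7 1.77
```

```bash
python3 -m crank '[[[-209,163,0],[0,0,22.1],1],[[-209,163,0],[0,0,22.1],1],[[-209,163,0],[0,0,22.1],1],[[-209,163,0],[0,0,22.1],1],[[-209,163,0],[0,0,22.1],1],[[-209,163,0],[0,0,22.1],1],[[-209,163,0],[0,0,22.1],1],[[-209,163,0],[0,0,22.1],1],[[-209,163,0],[0,0,22.1],1],[[-209,163,0],[0,0,22.1],1],[[-209,163,0],[0,0,22.1],1],[[-209,163,0],[0,0,22.1],1]]'; python3 - <<'E'
from h import *
s=r.state(); print(s['tool_pos'],yaw()); go((.633,.0632,.25),-42.5)
E
```

```text
t: 40.6
tool_pos: [0.6333, 0.0628, 0.2485]
tcp_rot: [0.785, 0.62, -0.002, -0.001]
force: [0.1, 0.2, -2.8]
finger_gap: 0.0452
grip_force: 63.0
[0.6333471  0.06278269 0.2485071 ] -13.408159007589632
shift [ 0.3 -0.4 -1.5] turn [-0.04  0.03  4.85] j7 -0.13
```

```bash
python3 -m crank '[[[0,0,0],[0,0,4.85],1],[[0,0,0],[0,0,4.85],1],[[0,0,0],[0,0,4.85],1],[[0,0,0],[0,0,4.85],1],[[0,0,0],[0,0,4.85],1],[[0,0,0],[0,0,4.85],1],[[0,0,0],[0,0,4.85],1],[[0,0,0],[0,0,4.85],1]]'; python3 - <<'E'
from h import *
c,im=snap('wrist','w13'); s=r.state(); print(s['tool_pos'],yaw()); go((.633,.0632,.195),-42.5)
E
```

```text
t: 41.4
tool_pos: [0.6343, 0.0625, 0.2509]
tcp_rot: [0.914, 0.406, -0.0, -0.0]
force: [0.3, -0.5, -1.7]
finger_gap: 0.0449
grip_force: 63.0
[0.6343989  0.06247998 0.25116666] -42.14310168847997
shift [-0.4 -1.5 56.2] turn [-0.    0.    0.06] j7 -0.55
```

View pics/w13.png

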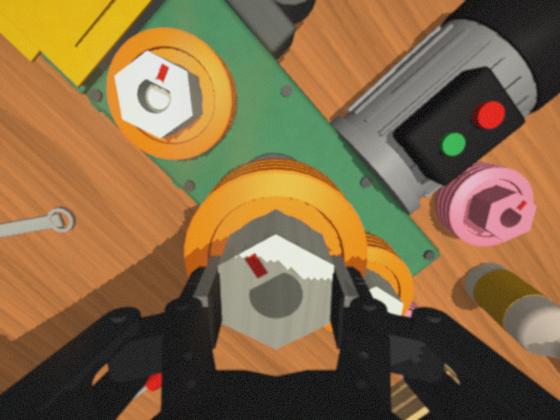

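Wheel 3 is held square above shaft 2, dash at (257,264). Wheel 2 is seated on shaft 3 with its D matched at (155,95). Lowering.

```bash
python3 -m crank '[[[0,-1,20],[0,0,0],1],[[0,-1,36],[0,0,0],1],[[0,-1,42],[0,0,0],1],[[0,-1,47],[0,0,0],1],[[0,-1,51],[0,0,0],1],[[0,-1,55],[0,0,0],1],[[0,-1,55],[0,0,0],1]]'
```

```text
t: 42.15
tool_pos: [0.6324, 0.0622, 0.1958]
tcp_rot: [0.914, 0.405, -0.002, -0.0]
force: [-4.2, -1.7, -0.9]
finger_gap: 0.0449
grip_force: 63.2
```

```bash
python3 -m crank '[[[-1,-0.5,10],[0,0,0],1],[[-1,-0.5,20],[0,0,0],1],[[-1,-0.5,30],[0,0,0],1],[[-1,-0.5,40],[0,0,0],1],[[-1,-0.5,46],[0,0,0],1],[[-1,-0.5,50],[0,0,0],1],[[-1,-0.5,53],[0,0,0],1],[[-1,-0.5,55],[0,0,0],1],[[-1,-0.5,55],[0,0,0],1]]'
```

```text
t: 43.05
tool_pos: [0.6319, 0.0626, 0.1447]
tcp_rot: [0.914, 0.405, -0.0, -0.001]
force: [-11.1, -0.1, 16.4]
finger_gap: 0.0451
grip_force: 65.4
```

Home. Release, back off and check with the top and wrist cameras.

```bash
python3 -m crank '[[[0,0,-4],[0,0,0],-1],[[0,0,-4],[0,0,0],-1],[[0,0,-4],[0,0,0],-1],[[0,0,-4],[0,0,0],-1],[[0,0,-30],[0,0,0],-1],[[0,0,-80],[0,0,0],-1],[[0,0,-130],[0,0,0],-1],[[0,0,-160],[0,0,0],-1],[[-60,0,-160],[0,0,0],-1],[[-100,0,-160],[0,0,0],-1],[[-200,0,-160],[0,0,0],-1],[[-200,0,-160],[0,0,0],-1]]'; python3 -m crank '[[[-60,0,0],[0,0,0],-1],[[-60,0,0],[0,0,0],-1],[[-60,0,0],[0,0,0],-1],[[-60,0,0],[0,0,0],-1],[[-60,0,0],[0,0,0],-1],[[-60,0,0],[0,0,0],-1]]'; python3 - <<'E'
from h import *
c,im=snap('top','t3')
for p in((.6342,-.0488,.167),(.632,.0626,.167),(.6317,.1752,.167)):
    try: hub(c,im,pix(c,p),.167,'red',win=22)
    except Exception as e: print(e)
a=cv2.resize(im[120:310,90:370,::-1],(800,543),interpolation=cv2.INTER_CUBIC); cv2.imwrite('pics/t3c.png',a)
E
```

```text
t: 44.25
tool_pos: [0.4975, -0.0867, 0.3013]
tcp_rot: [0.914, 0.406, 0.001, 0.0]
force: [1.0, -1.3, 0.5]
finger_gap: 0.0854
grip_force: 0.0
t: 44.85
tool_pos: [0.4593, -0.1284, 0.3009]
tcp_rot: [0.913, 0.407, -0.0, -0.0]
force: [-0.1, -0.2, 0.7]
finger_gap: 0.0855
grip_force: 0.0
no dash
no dash
no dash
```

View pics/t3c.png

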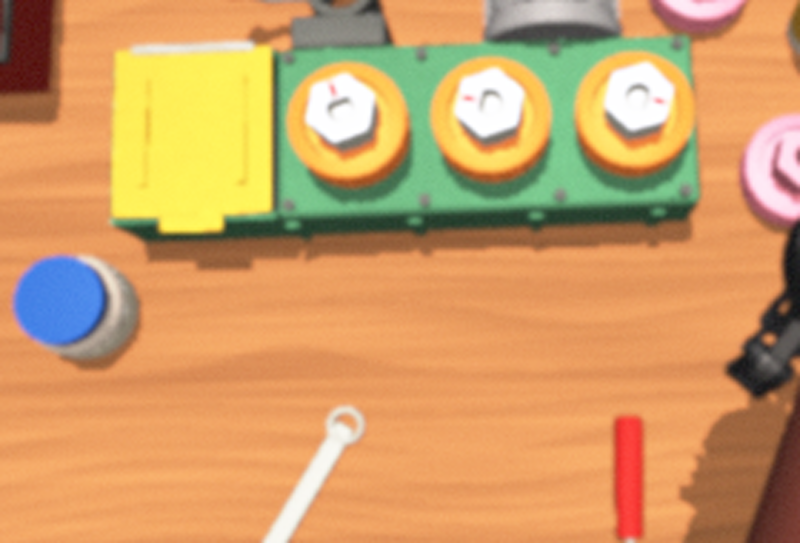

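Top view: all three orange wheels are seated, hatch flat, tub upright. The hatch stop felt less firm than the wheel stops, so I'll press it once more to be sure.

```bash
python3 - <<'E'
from h import *
go((.58,.298,.25),20)
E
```

```text
shift [ 398.  -195.6   50.8] turn [-1.000e-02  0.000e+00 -1.033e+01] j7 -0.24
```

```bash
python3 -m crank '[[[398,-195,0],[0,0,-10.3],1],[[398,-195,0],[0,0,-10.3],1],[[398,-195,0],[0,0,-10.3],1],[[398,-195,0],[0,0,-10.3],1],[[398,-195,0],[0,0,-10.3],1],[[398,-195,0],[0,0,-10.3],1],[[398,-195,0],[0,0,-10.3],1],[[398,-195,0],[0,0,-10.3],1],[[398,-195,0],[0,0,-10.3],1],[[398,-195,0],[0,0,-10.3],1],[[398,-195,0],[0,0,-10.3],1],[[398,-195,0],[0,0,-10.3],1]]'; python3 -m crank '[[[0,0,50],[0,0,0],1],[[0,0,100],[0,0,0],1],[[0,0,150],[0,0,0],1],[[0,0,180],[0,0,0],1],[[0,0,195],[0,0,0],1],[[0,0,202],[0,0,0],1],[[0,0,205],[0,0,0],1],[[0,0,205],[0,0,0],1]]'
```

```text
t: 46.1
tool_pos: [0.581, 0.2947, 0.301]
tcp_rot: [0.577, 0.817, -0.001, 0.0]
force: [0.7, -0.5, 0.8]
finger_gap: -0.0
grip_force: 0.0
t: 46.9
tool_pos: [0.5819, 0.2962, 0.0979]
tcp_rot: [0.576, 0.817, 0.001, 0.001]
force: [-0.6, 0.4, -0.5]
finger_gap: -0.0001
grip_force: 0.0
```

```bash
python3 -m crank '[[[0,0,4],[0,0,0],1],[[0,0,8],[0,0,0],1],[[0,0,10],[0,0,0],1],[[0,0,12],[0,0,0],1],[[0,0,12],[0,0,0],1]]';python3 -m crank '[[[0,0,2],[0,0,0],1],[[0,0,3],[0,0,0],1],[[0,0,3],[0,0,0],1]]'
```

```text
t: 47.4
tool_pos: [0.5816, 0.2965, 0.0867]
tcp_rot: [0.576, 0.817, 0.001, 0.001]
force: [-2.5, -0.4, 8.3]
finger_gap: 0.0001
grip_force: 4.5
t: 47.7
tool_pos: [0.5817, 0.2965, 0.0851]
tcp_rot: [0.576, 0.817, 0.002, 0.0]
force: [-4.3, -1.0, 14.4]
finger_gap: 0.0
grip_force: 7.6
```

```bash
python3 -m crank '[[[0,0,-40],[0,0,0],1],[[0,0,-90],[0,0,0],1],[[0,0,-140],[0,0,0],1],[[0,0,-190],[0,0,0],1],[[0,0,-220],[0,0,0],1],[[0,0,-220],[0,0,0],1],[[0,0,-220],[0,0,0],1],[[0,0,-220],[0,0,0],1]]'; python3 - <<'E'
from rig import r
print(r.hand_in())
E
```

```text
t: 48.5
tool_pos: [0.5797, 0.2959, 0.2993]
tcp_rot: [0.576, 0.817, -0.002, -0.001]
force: [-0.3, -0.3, -0.5]
finger_gap: 0.0001
grip_force: 0.0
the job is handed in; nothing more can be done
None
```

The job is handed in at 48.5 s and no verdict came back; by my last checks the three new wheels are home on their shafts, both worn wheels are in the crate, the hatch is shut and the tub is standing.

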